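Wedge the rocking cell counter

ROBOT

A 6-joint arm with a two-finger parallel gripper is mounted at the origin on the work surface. World frame = base frame: x ahead of the robot, y to its left, z up, the work surface at z = 0. Lengths are in mm, angles in rad, forces in N, time in s.
With the tool pointing down it reaches from about 350 to 775 mm from the base axis. Payload 7.3 kg.
Tool frame: the origin (TCP) lies at the very end of the fingers, on their centre line; the grasp point (between the pads) lies 19 mm behind it (bot.tcp_to_grasp is the distance from the TCP to the grasp point, in mm); z points along the fingers, y is the direction in which the jaws open and shut (so a half turn about z gives the same grasp; the last joint's range is limited). The gripper opens to 92 mm and grips with 3 to 60 N. Pads are 19 mm wide; open, the fingers measure 130 mm over their backs; the gripper's body (75 mm by 190 mm) begins 47 mm behind the grasp point.
Start: joints at [1.04, 0.342, 1.524, -0, 1.275, -0.146], TCP at [197.059, 486.634, 226.741] pointing down, gripper open.
Joint ranges: [-2.53, 2.53], [-0.77, 2.02], [0.04, 2.7], [-1, 4.14], [0.28, 2.66], [-3.11, 3.11]. Speed limits (rad/s): [2.57, 2.57, 3.14, 3.14, 3.14, 3.14].

INTERFACE

Orientations are given as [roll, pitch, yaw] about the fixed x, y, z axes, in that order (R = Rz(yaw) Ry(pitch) Rx(roll)).
In Python, from plant import bot gives the robot as it stands. The module is installed in compiled form; this text tells all that it offers.
- The arm moves only by the tool carry_out, never from a script. Its argument "motion" is a list of rows, each a list of 5 numbers: the closure, from 0 (fully open) to 1 (shut), then the shift along the tool's x, y, z in mm, then the turn about the tool's z in degrees. In form: [[claw, dx, dy, dz, spin], ...]. A call has 1 to 10 rows; each row is the pose to reach, as a shift and turn from the pose measured when the call began, along the tool's axes at that moment; what a row does not reach only later rows make up. A row lasts 1/8 s, in which the tool goes at most 62.5 mm and 10.7 degrees, less where a joint would pass 70% of its speed; a pose out of reach is approached as far as the arm can. A call with a gripper value outside its range is refused whole. The fingers move at their own pace and stop on an object; the grip force is fixed at half the most. Time passes only in rows, so rows that repeat a pose let the fingers close. It gives the time, the measured TCP pose, the force and the opening at its end, in the units of the state.
- bot.get_obs(): the state, without advancing time (a new reading comes with each control period).
- bot.capture(name): name is "scene" or "top" or "wrist"; returns a dict with "color" (420x560x3 uint8, red, green, blue), "depth" (420x560 float32, mm along the optical axis (not along the pixel's ray), 0 where there is no reading), "K" (3x3 intrinsics, pixels), "k1" (the pictures are not rectified: a ray, as slopes to the right and down, at radius r is drawn at 1 + k1 r^2 times it, then the intrinsics apply), "camera_from_world" (4x4, takes a point from world to camera coordinates). Camera axes: x right, y down, z forward; pixel columns grow to the right and rows downward; lengths in mm; the calibration is good to about 2 mm. A picture is of the moment at which its call begins.
- bot.close_job(): hands the job in, once; it reports no verdict.
The state is a dict: "time": time; "joint_positions": joint angles; "dq": joint speeds; "tau": joint torques, N m; "tool_pos": TCP position; "tcp_rot": TCP orientation; "contact_force": force on the tool from outside, world axes, zero at the start; "moment": the same for the moment, N m; "grip_width": finger opening in mm.
Only numpy, scipy, OpenCV 4.12 (cv2) and the standard library are available. Lean on these libraries where they do the work, as an engineer would, in place of code of your own. Each camera call takes 0.05 s, during which the arm holds its last target.

TASK

The cell counter rocks on its short front foot. Press the palm pad above that foot to feel it dip and let it up again, then push the wooden wedge by its thick end, thin end first, under the short foot until the counter sits firm and still level. Only touch and push, picking nothing up and leaving the counter where it stands and the other things alone; finish while still holding a firm press of 10 to 20 newtons on the palm pad, the corner no longer dipping.

Things in the scene. Friction and masses are not known exactly. Their poses are not given: they have to be found in the camera images.
- counter: All lengths in mm. White cell counter, 190 (its x) x 230 (its y), 1.2 kg, loose. Origin on the bench under its centre, z up. Its front, its own +x side, is a flat ledge (x +30 to +95), top 45 high; behind it the key panel slopes up to 90 high at x = -95. Round feet 22 across at x +-65, y +-90; underside 20 above the bench. Foot (+65, +90) is short. A sideways push over about 5 N may shove it
- palm_pad: Dark rubber pad, 44 x 44 mm, flat on the ledge straight above the short foot: press here. Origin in the centre of its top, 49 above the bench when level (counter frame +65, +90, +49). 3 to 4 N dips the corner until the foot meets the bench (5 to 10 lower); it rises again when let go. The same pad at y = -90 is not the one.
- short_foot: Short round rubber foot, 22 mm across, origin in the centre of its lower face, which hangs 5 to 10 above the bench (differs each time) while the counter sits level on its other three feet. Its rim lies 14 inside the counter's +y side face. It does not move in the counter.
- wedge: Wooden wedge (mm), 110 long (x), 40 wide (y), 60 g. Origin in the centre of its underside. Thin end, 2 high, at +x; the top slopes evenly up to 16 high at the thick end (-x). Starts off the counter's +y side, thin end roughly towards the short foot, up to 20 to one side and 0.25 rad askew. Right way in: wedge +x along counter -y, in line with the foot's centre.
- wedge_thin_end (a point): Middle of the wedge's thin end (wedge +55, 0, +1 mm). It passes freely below the underside and touches only the foot. Sliding it takes under 1 N; once it bears on the foot the push rises (3 N: snug), and past that it lifts the corner, 1 for each 8 of travel.
- wedge_thick_end (a point): Middle of the wedge's upright thick end face (wedge -55, 0, +8 mm), 40 wide and 16 high: the place to push. When home, 33 to 72 of the wedge still sticks out from the counter's side.
- wood_block: bystander (mm): plain wooden block, 70 x 50 x 30, of even height (no slope), same wood as the wedge, origin in the centre of its underside
- oil_bottle: bystander (mm): small amber dropper bottle, 30 across, 58 high, origin in the centre of its underside
- slide_mailer: bystander (mm): flat grey plastic slide mailer, 30 x 85 x 14, origin in the centre of its underside
- beaker: bystander (mm): open glass beaker, 66 across, 85 high, origin in the centre of its underside
- cotton_jar: bystander (mm): teal jar with a white lid, 90 across, 100 high, origin in the centre of its underside
- slide_box: bystander (mm): flat blue slide box, 100 x 170 x 30, origin in the centre of its underside
Not all that is in view belongs to the job. Leave any purple look-alike of the wedge alone.

How it is judged:
By the outcome, as a careful person would: the job done as asked, in the order asked, and still so for the second after the job is handed in, while the arm keeps its last pose, push and grip.
It also fails if it takes over 72 s, if anything falls off the work surface, if the arm or the gripper's body presses on something with over 40 N, if the wrist force passes 120 N, or if a joint passes its speed limit or range.

## Working session

There is one attempt and no reset: what is moved stays moved. The work goes in short steps, Python scripts to look and compute and a tool call to move; the robot and the scene stay as the last step left them, time stands still between calls to the robot, and variables do not carry over. Pictures are saved under pics/ and viewed, and the job is handed in when it is done.

Besides the shell and the picture viewer there is one more tool, called after "Emit:" as name([rows], argument=value, ...), one row to a line, values as JSON. carry_out: Moves the arm, as the interface text tells. Its arguments: {"type":"object","properties":{"motion":{"type":"array","items":{"type":"array","items":{"type":"number"}}}},"required":["motion"]}

```bash
mkdir -p pics; cat > h.py <<'E'
import numpy as np, cv2
from plant import bot
def grab(n,fn):
    c=bot.capture(n); np.savez(f'{fn}.npz',**c); cv2.imwrite(f'pics/{fn}.png',c['color'][...,::-1]); return c
def cloud(c):
    K=np.array(c['K']);k1=float(c['k1']);d=c['depth'];h,w=d.shape
    v,u=np.mgrid[:h,:w].astype(float)
    p=cv2.undistortPoints(np.stack([u,v],-1).reshape(-1,1,2),K,np.array([k1,0,0,0,0.])).reshape(h,w,2)
    P=np.dstack([p*d[...,None],d])
    T=np.linalg.inv(c['camera_from_world'])
    W=P@T[:3,:3].T+T[:3,3]; W[d<=0]=np.nan
    return W
E
python3 - <<'E'
from h import *
for n in('scene','top','wrist'): grab(n,n+'0')
print(bot.get_obs())
E
```

```text
{'time': 0.15, 'joint_positions': array([ 1.04004716e+00,  3.42510133e-01,  1.52474899e+00,  3.02237951e-05,
        1.27538444e+00, -1.45986394e-01]), 'dq': array([-1.38513923e-04, -9.96331567e-04, -2.22205462e-03,  8.06152850e-05,
        4.70109760e-04,  7.81654075e-04]), 'tau': array([ 1.60595529e-03, -4.31469941e+01, -2.44353408e+01,  7.17788399e-02,
        5.37081447e-02, -1.26850214e-04]), 'tool_pos': array([196.87559332, 486.3891113 , 226.24884971]), 'tcp_rot': array([-3.14055713e+00, -1.81472222e-04,  2.75682097e+00]), 'contact_force': array([ 0.64229977, -0.06516671,  0.17285365]), 'moment': array([-0.0162958 , -0.00251057, -0.07890316]), 'grip_width': 92.21057764072897}
```

View pics/top0.png

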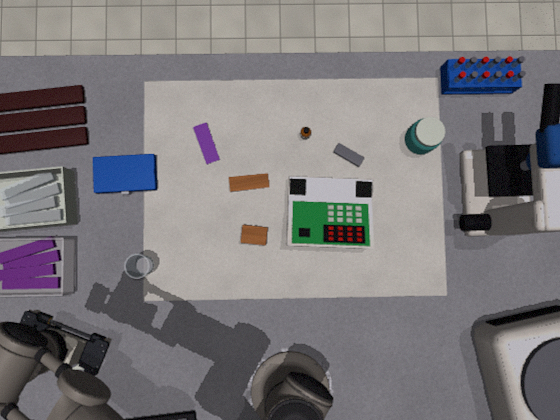

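View pics/scene0.png

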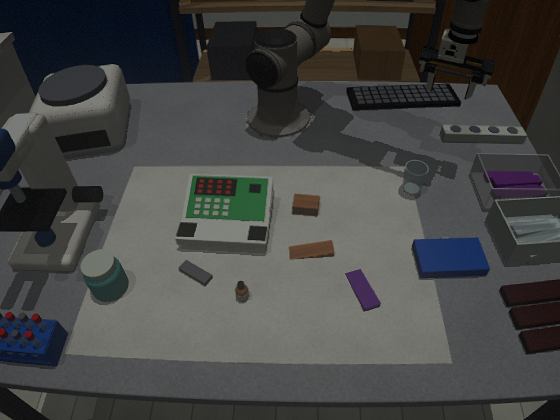

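View pics/wrist0.png

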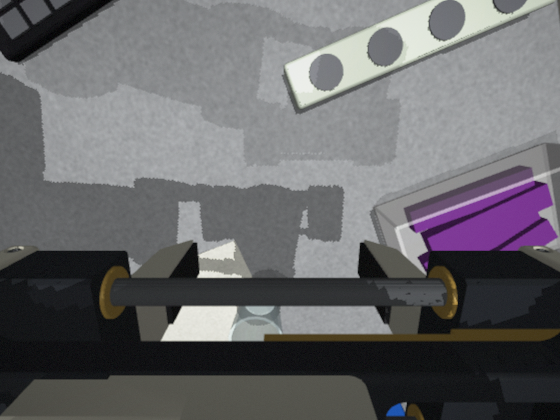

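The top view has the counter at (330,212) with its ledge towards image-up. Its +y pads are at (298,187), the target, and (363,189) is the other one. Wedge candidates are the orange strip at (249,182), the purple one at (206,143), which is a look-alike, and the wood block at (254,235). The orange strip fits best, so I'll confirm it with depth and a crop.

```bash
python3 - <<'E'
from h import *
c=dict(np.load('top0.npz')); W=cloud(c)
im=c['color'][...,::-1]
cv2.imwrite('pics/crop0.png',cv2.resize(im[120:270,200:400],None,fx=4,fy=4,interpolation=cv2.INTER_CUBIC))
for n in('top0','scene0'):
    c=dict(np.load(n+'.npz')); W=cloud(c); im=c['color'].astype(int); R,G,B=im[...,0],im[...,1],im[...,2]
    x,y,z=W[...,0],W[...,1],W[...,2]
    orange=(R>G*1.4)&(G>B*1.2)&(R>80)&(z<60)&(z>-10)
    nl,lab,st,ce=cv2.connectedComponentsWithStats(orange.astype(np.uint8))
    for i in range(1,nl):
        if st[i,4]<60: continue
        m=(lab==i)&np.isfinite(z); pts=W[m]
        r=cv2.minAreaRect(pts[:,:2].astype(np.float32))
        print(n,ce[i],st[i,4],r,'z',np.percentile(pts[:,2],[2,25,50,75,98]).round(1))
        A=np.c_[pts[:,:2]-pts[:,:2].mean(0),np.ones(len(pts))]
        print(' plane',np.linalg.lstsq(A,pts[:,2],rcond=None)[0])
    # counter ledge & pads
    bench=(abs(z)<8)&(x>350)&(x<700)&(abs(y)<200); print('bench z',np.nanmedian(z[bench]))
    dark=(im.max(-1)<70)&(z>35)&(z<60)&(x>300)&(x<700)
    nl,lab,st,ce=cv2.connectedComponentsWithStats(dark.astype(np.uint8))
    for i in range(1,nl):
        if st[i,4]<60: continue
        pts=W[lab==i]; print(' dark',ce[i],st[i,4],cv2.minAreaRect(pts[:,:2].astype(np.float32)),np.median(pts[:,2]))
    wh=(im.min(-1)>110)&(z>38)&(z<56)&(x>300)&(x<700)
    pts=W[wh]; print('ledge',cv2.minAreaRect(pts[:,:2].astype(np.float32)),len(pts))
E
```

```text
top0 [248.46792453 181.86226415] 530 ((573.1851806640625, 104.38198852539062), (39.86687088012695, 107.44916534423828), 7.080941677093506) z [-0.   6.   9.5 13.1 19.7]
 plane [-0.01662939  0.13228395  9.62858996]
top0 [253.65525114 234.46118721] 438 ((425.8815002441406, 92.0575180053711), (70.42947387695312, 49.43651580810547), 83.31742095947266) z [24.4 28.3 30.2 32.3 36. ]
 plane [-1.71256575e-02 -1.31649235e-02  3.01371072e+01]
bench z 0.9811949256020398
 dark [414.26190476 144.33333333] 84 ((665.3107299804688, -355.4963073730469), (73.16255950927734, 20.411884307861328), 39.45241928100586) 48.88048008951807
 dark [ 69.34517766 196.        ] 197 ((536.7984008789062, 586.998291015625), (148.4353485107422, 6.315192699432373), 4.642307281494141) 47.37705008104081
 dark [ 19.30434783 174.20289855] 69 ((597.2450561523438, 721.34814453125), (2.828885078430176, 118.38468170166016), 3.98747181892395) 46.98409800656805
 dark [297.3173913 186.0826087] 230 ((553.0245971679688, -29.609067916870117), (41.04062271118164, 42.107757568359375), 88.0985336303711) 49.462194244070474
 dark [363.26050
[... 1252 characters left out ...]
((571.083251953125, 619.4938354492188), (203.7234344482422, 104.42312622070312), 45.680206298828125) 47.67190704467623
 dark [186.29387755 229.4244898 ] 245 ((545.4907836914062, -209.45574951171875), (45.14226150512695, 43.745849609375), 87.3888168334961) 48.43987459135167
 dark [256.98305085 232.82627119] 236 ((554.6650390625, -29.42145538330078), (41.595001220703125, 44.48024368286133), 85.89239501953125) 48.33647189275206
 dark [205.38888889 241.36111111] 72 ((577.1023559570312, -154.39743041992188), (117.87788391113281, 5.0370683670043945), 87.28287506103516) 38.5133941191703
ledge ((556.7188110351562, -281.7513732910156), (163.85353088378906, 557.2531127929688), 1.7334109544754028) 1515
```

View pics/crop0.png

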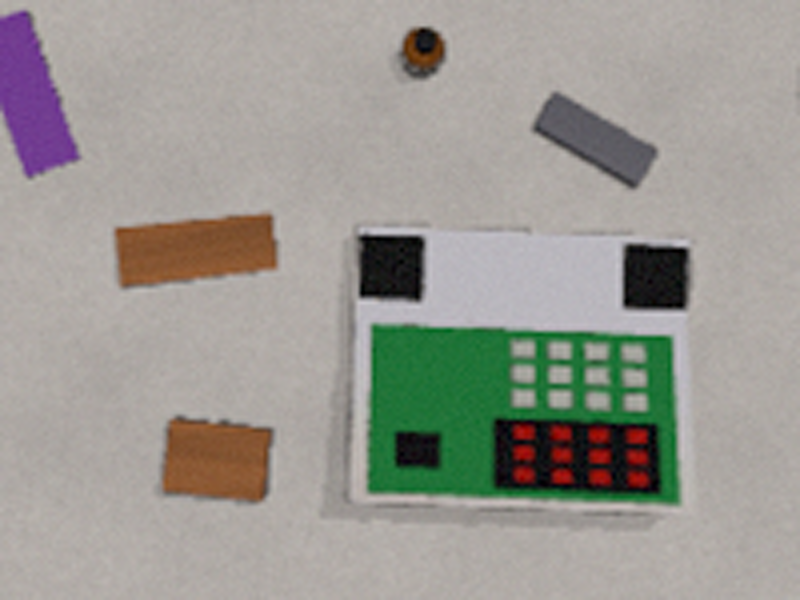

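The depth slope (z rises 0.13 per mm towards +y) shows that the orange strip at (249,182) is the wedge, with its thin end towards the counter. The block at (254,235) is flat at 30 mm, and the purple strip is left alone. Next I work out the move to the target pad.

```bash
cat >> h.py <<'E'
from scipy.spatial.transform import Rotation as Ro
U=np.array([0.0494,0.9988,0]) # counter +y
CY=-0.0494
PAD=np.array([554.0,-29.5])
def go(x,y,z,yaw):
    o=bot.get_obs(); R=Ro.from_euler('xyz',o['tcp_rot'])
    d=R.inv().apply(np.array([x,y,z])-o['tool_pos'])
    s=-np.degrees((yaw-o['tcp_rot'][2]+np.pi)%(2*np.pi)-np.pi)
    print('t',o['time'],'pos',o['tool_pos'].round(1),'F',o['contact_force'].round(2),'-> shift',d.round(1),'spin',round(s,1),'width',round(o['grip_width'],1))
E
python3 - <<'E'
from h import *
go(554,-29.5,90,np.pi/2+CY)
E
```

```text
t 0.15 pos [196.9 486.4 226.2] F [ 0.64 -0.07  0.17] -> shift [-524.7 -344.   136.5] spin 70.8 width 92.2
```

Emit:
carry_out([
  [1, -52, -34, 0, 7],
  [1, -105, -69, 0, 14],
  [1, -157, -103, 0, 21],
  [1, -210, -138, 0, 28],
  [1, -262, -172, 0, 35],
  [1, -315, -206, 0, 43],
  [1, -367, -241, 0, 50],
  [1, -420, -275, 10, 57],
  [1, -472, -310, 40, 64],
  [1, -524.7, -344, 70, 70.8],
])

```text
time: 1.4
tool_pos: [546.1, -18.7, 163.1]
tcp_rot: [3.142, 0.001, 1.517]
contact_force: [0.5, -0.0, 0.0]
grip_width: 0.7
```

```bash
python3 - <<'E'
from h import *
go(554,-29.5,60,np.pi/2+CY)
E
```

```text
t 1.4 pos [546.1 -18.7 163.1] F [ 0.52 -0.03  0.  ] -> shift [-10.2   8.4 103.1] spin -0.3 width 0.7
```

Emit:
carry_out([
  [1, -10.2, 8.4, 45, 0],
  [1, -10.2, 8.4, 80, 0],
  [1, -10.2, 8.4, 103, 0],
  [1, -10.2, 8.4, 103, 0],
])

```text
time: 1.9
tool_pos: [552.5, -29.3, 58.3]
tcp_rot: [-3.137, 0.0, 1.516]
contact_force: [0.0, 0.1, 0.1]
grip_width: 0.5
```

```bash
python3 - <<'E'
from h import *
go(554,-29.5,52,np.pi/2+CY)
grab('top','top1');grab('wrist','wrist1')
E
```

```text
t 1.9 pos [552.5 -29.3  58.3] F [0.05 0.09 0.15] -> shift [-0.1  1.5  6.3] spin -0.3 width 0.5
```

View pics/wrist1.png

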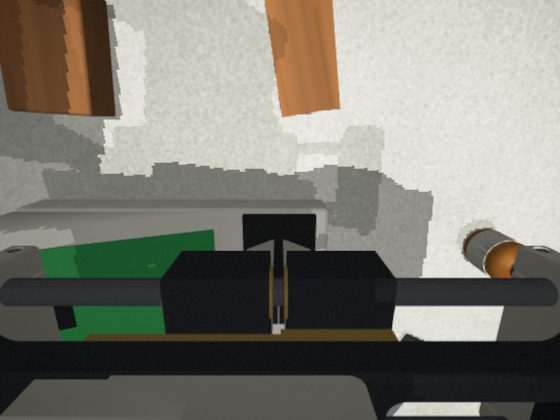

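The wrist view shows the closed fingers over the target pad (about 278,235) and the wedge's thin end at (310,112). Now I press down in small steps.

Emit:
carry_out([
  [1, 0, 1, 3, 0],
  [1, 0, 1, 6, 0],
  [1, 0, 1, 8, 0],
  [1, 0, 1, 10, 0],
  [1, 0, 1, 10, 0],
])

```text
time: 2.62
tool_pos: [555.2, -29.5, 50.6]
tcp_rot: [3.141, 0.001, 1.517]
contact_force: [0.3, 0.3, -0.1]
grip_width: 0.6
```

Emit:
carry_out([
  [1, 0, 0, 1, 0],
  [1, 0, 0, 2, 0],
  [1, 0, 0, 2, 0],
])

```text
time: 3.0
tool_pos: [555.4, -29.5, 48.9]
tcp_rot: [3.141, 0.001, 1.517]
contact_force: [0.1, 0.9, 4.5]
grip_width: 0.5
```

Emit:
carry_out([
  [1, 0, 0, 1, 0],
  [1, 0, 0, 2, 0],
  [1, 0, 0, 2, 0],
])

```text
time: 3.38
tool_pos: [556.0, -29.1, 47.3]
tcp_rot: [3.139, 0.0, 1.517]
contact_force: [-0.1, 3.0, 5.4]
grip_width: 0.6
```

Emit:
carry_out([
  [1, 0, 0, 1, 0],
  [1, 0, 0, 2, 0],
  [1, 0, 0, 2, 0],
])

```text
time: 3.75
tool_pos: [556.7, -28.8, 45.8]
tcp_rot: [3.138, -0.0, 1.517]
contact_force: [-0.3, 2.7, 4.7]
grip_width: 0.4
```

Emit:
carry_out([
  [1, 0, 0, 1, 0],
  [1, 0, 0, 2, 0],
  [1, 0, 0, 2, 0],
])

```text
time: 4.12
tool_pos: [557.3, -28.4, 44.2]
tcp_rot: [3.136, -0.0, 1.517]
contact_force: [0.1, 2.4, 6.3]
grip_width: 0.6
```

Emit:
carry_out([
  [1, 0.5, -0.3, 1, 0],
  [1, 0.5, -0.3, 2, 0],
  [1, 0.5, -0.3, 2, 0],
])

```text
time: 4.5
tool_pos: [557.9, -27.9, 42.6]
tcp_rot: [3.134, -0.0, 1.517]
contact_force: [0.6, 1.5, 4.2]
grip_width: 0.5
```

Emit:
carry_out([
  [1, 0.5, -0.3, 1, 0],
  [1, 0.5, -0.3, 2, 0],
  [1, 0.5, -0.3, 2, 0],
])

```text
time: 4.88
tool_pos: [558.4, -27.5, 41.0]
tcp_rot: [3.132, -0.0, 1.516]
contact_force: [1.1, 0.5, 5.2]
grip_width: 0.3
```

Emit:
carry_out([
  [1, 0, -0.3, 1, 0],
  [1, 0, -0.3, 2, 0],
  [1, 0, -0.3, 2, 0],
])

```text
time: 5.25
tool_pos: [558.7, -27.5, 40.5]
tcp_rot: [3.131, -0.0, 1.517]
contact_force: [-2.7, 1.6, 14.8]
grip_width: 0.5
```

Emit:
carry_out([
  [1, 0, -0.3, 1, 0],
  [1, 0, -0.3, 2, 0],
  [1, 0, -0.3, 2, 0],
])

```text
time: 5.62
tool_pos: [558.7, -27.4, 40.3]
tcp_rot: [3.129, 0.0, 1.517]
contact_force: [-4.9, 1.9, 18.5]
grip_width: 0.6
```

The foot met the bench: force jumped from 5 to 15 N at z≈40.6, a dip of about 8.3 mm. Now I let it up slowly.

Emit:
carry_out([
  [1, 0, -1, -1, 0],
  [1, 0, -1, -3, 0],
  [1, 0, -2, -5, 0],
  [1, 0, -2, -7, 0],
  [1, 0, -2, -9, 0],
  [1, 0, -3, -11, 0],
  [1, 0, -4, -14, 0],
  [1, 0, -4, -20, 0],
  [1, 0, -4, -30, 0],
  [1, 0, -4, -60, 0],
])

```text
time: 6.88
tool_pos: [553.1, -27.0, 100.1]
tcp_rot: [3.132, -0.0, 1.517]
contact_force: [1.0, 0.4, 0.2]
grip_width: 0.5
```

```bash
python3 - <<'E'
from h import *
c=grab('top','top2'); grab('scene','scene2')
for n in('top2','scene2','top0','scene0'):
    c=dict(np.load(n+'.npz')); W=cloud(c); im=c['color'].astype(int);x,y,z=W[...,0],W[...,1],W[...,2]
    dark=(im.max(-1)<70)&(z>35)&(z<56)&(x>480)&(x<620)&(y<60)&(y>-260)
    nl,lab,st,ce=cv2.connectedComponentsWithStats(dark.astype(np.uint8))
    for i in range(1,nl):
        if st[i,4]<100: continue
        pts=W[lab==i]; print(n,' dark',ce[i],st[i,4],cv2.minAreaRect(pts[:,:2].astype(np.float32)),np.median(pts[:,2]))
go(554,-29.5,120,np.pi/2+CY)
E
```

```text
top2  dark [363.29257642 188.76419214] 229 ((544.5651245117188, -209.1738739013672), (42.011531829833984, 43.52582550048828), 86.45818328857422) 48.638345517260404
scene2  dark [257.73421053 233.10263158] 380 ((550.193359375, -21.28199005126953), (62.60567855834961, 130.7733917236328), 48.819671630859375) 47.28801984786287
scene2  dark [186.42386831 229.36213992] 243 ((546.1195678710938, -208.5370635986328), (44.42741394042969, 46.36329650878906), 85.03720092773438) 48.28896860021598
top0  dark [297.3215859  186.04845815] 227 ((553.0245971679688, -29.609067916870117), (41.04062271118164, 42.107757568359375), 88.0985336303711) 49.43085232431213
top0  dark [363.25321888 188.75965665] 233 ((544.65283203125, -209.3523406982422), (42.4305419921875, 42.04978942871094), 89.11566162109375) 49.47244162790912
scene0  dark [186.29387755 229.4244898 ] 245 ((545.4907836914062, -209.45574951171875), (45.14226150512695, 43.745849609375), 87.3888168334961) 48.43987459135167
scene0  dark [256.98305085 232.82627119] 236 ((554.6650390625, -29.42145538330078), (41.595001220703125, 44.48024368286133), 85.89239501953125) 48.33647189275206
t 6.975 pos [556.  -27.5 103.8] F [ 0.19 -0.02  0.53] -> shift [ -2.2  -1.6 -16.3] spin -0.3 width 0.3
```

```bash
python3 - <<'E'
from h import *
go(640,110,100,np.pi+CY)
E
```

```text
t 6.975 pos [556.  -27.5 103.8] F [ 0.19 -0.02  0.53] -> shift [141.8  76.3   5.1] spin -90.3 width 0.3
```

Emit:
carry_out([
  [0.46, 20, 10, 0, -10],
  [0.46, 35, 19, 0, -20],
  [0.46, 53, 28, 0, -30],
  [0.46, 71, 38, 0, -40],
  [0.46, 89, 47, 0, -50],
  [0.46, 106, 57, 0, -60],
  [0.46, 124, 67, 0, -70],
  [0.46, 142, 76, 0, -80],
  [0.46, 142, 76, 0, -90.3],
  [0.46, 142, 76, 20, -90.3],
])

```text
time: 8.22
tool_pos: [641.0, 110.7, 86.1]
tcp_rot: [-3.141, 0.022, 3.095]
contact_force: [-0.0, 0.5, -0.7]
grip_width: 49.9
```

```bash
python3 - <<'E'
from h import *
go(640,110,8,np.pi+CY)
E
```

```text
t 8.225 pos [641.  110.7  86.1] F [-0.04  0.49 -0.74] -> shift [ 2.7 -0.7 78.1] spin 0.2 width 49.9
```

Emit:
carry_out([
  [0.46, 3, 0, 30, 0],
  [0.46, 3, 0, 60, 0],
  [0.46, 3, 0, 78, 0],
  [0.46, 3, 0, 78, 0],
])

```text
time: 8.72
tool_pos: [638.8, 110.6, 6.6]
tcp_rot: [-3.141, 0.019, 3.095]
contact_force: [-0.1, -0.6, 1.0]
grip_width: 49.6
```

```bash
python3 - <<'E'
from h import *
go(590,107,7,np.pi+CY)
c=grab('top','top3'); grab('wrist','wrist3')
cv2.imwrite('pics/crop3.png',cv2.resize(c['color'][120:270,200:400,::-1],None,fx=4,fy=4,interpolation=cv2.INTER_CUBIC))
E
```

```text
t 8.725 pos [638.8 110.6   6.6] F [-0.14 -0.63  1.05] -> shift [48.6 -5.9 -1.3] spin 0.2 width 49.6
```

View pics/crop3.png

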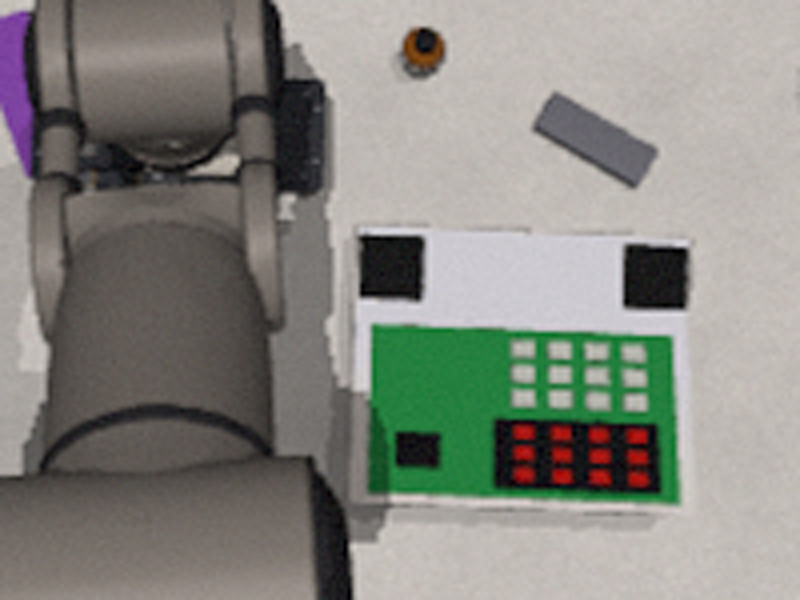

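View pics/wrist3.png

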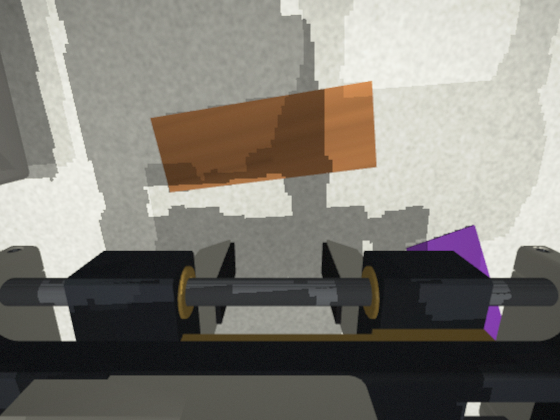

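Emit:
carry_out([
  [0.46, 8, 0, 0, 0],
  [0.46, 14, 0, 0, 0],
  [0.46, 19, 0, 0, 0],
  [0.46, 24, 0, 0, 0],
  [0.46, 29, 0, -0.5, 0],
  [0.46, 34, 0, -0.5, 0],
  [0.46, 39, 0, -1, 0],
  [0.46, 44, 0, -1, 0],
  [0.46, 48, 0, -1, 0],
  [0.46, 48, 0, -1, 0],
])

```text
time: 10.07
tool_pos: [592.2, 113.0, 8.8]
tcp_rot: [-3.141, 0.023, 3.095]
contact_force: [-0.2, 0.3, 1.2]
grip_width: 49.4
```

```bash
python3 - <<'E'
from h import *
go(590.5,113,7,np.pi+CY)
c=grab('wrist','wrist4');grab('scene','scene4')
E
```

```text
t 10.075 pos [592.2 113.    8.8] F [-0.21  0.33  1.25] -> shift [ 1.7 -0.   1.7] spin 0.2 width 49.4
```

View pics/wrist4.png

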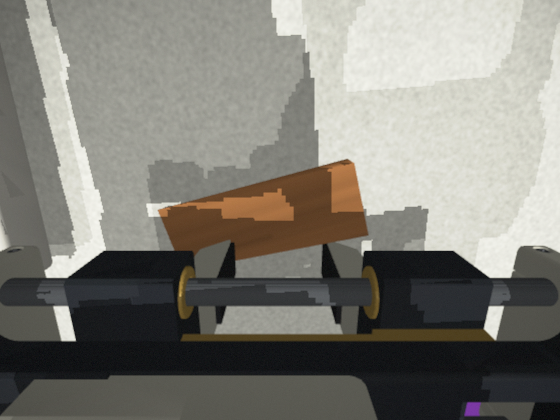

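View pics/scene4.png

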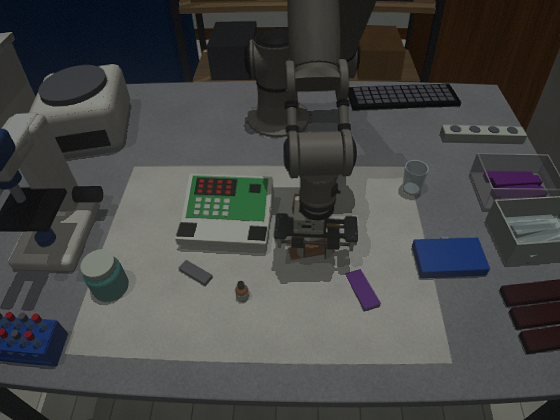

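```bash
cat >> h.py <<'E'
def wedge(c,ymin=-20,xr=(500,650)):
    W=cloud(c); im=c['color'].astype(int); R,G,B=im[...,0],im[...,1],im[...,2]
    x,y,z=W[...,0],W[...,1],W[...,2]
    m=(R>G*1.35)&(G>B*1.15)&(R>45)&(z<25)&(z>-8)&(x>xr[0])&(x<xr[1])&(y>ymin)&(y<230)
    nl,lab,st,ce=cv2.connectedComponentsWithStats(m.astype(np.uint8))
    i=1+np.argmax(st[1:,4]); p=W[lab==i]
    r=cv2.minAreaRect(p[:,:2].astype(np.float32)); b=cv2.boxPoints(r)
    print('wedge n',len(p),r,'\n box',b.round(1).tolist(),'px',ce[i].round())
    A=np.c_[p[:,:2]-p[:,:2].mean(0),np.ones(len(p))]
    print(' plane',np.linalg.lstsq(A,p[:,2],rcond=None)[0].round(3))
E
python3 - <<'E'
from h import *
for n in('wrist3','wrist4'): wedge(dict(np.load(n+'.npz')))
E
```

```text
wedge n 17149 ((573.9050903320312, 103.8734359741211), (39.659828186035156, 109.98326873779297), 5.984192848205566) 
 box [[548.5, 156.5], [559.9000244140625, 47.099998474121094], [599.4000244140625, 51.20000076293945], [587.9000244140625, 160.60000610351562]] px [269. 138.]
 plane [-0.015  0.126 10.373]
wedge n 12679 ((569.732421875, 102.68695068359375), (40.74191665649414, 109.67799377441406), 12.641715049743652) 
 box [[537.9000244140625, 151.6999969482422], [561.9000244140625, 44.70000076293945], [601.5999755859375, 53.599998474121094], [577.5999755859375, 160.6999969482422]] px [273. 214.]
 plane [3.000e-03 1.250e-01 1.068e+01]
```

Emit:
carry_out([
  [0.46, -5, 0, 0, 0],
  [0.46, -12, 2, 0, 0],
  [0.46, -22, 3, 0, 0],
  [0.46, -27, 3, 1, 0],
  [0.46, -27, 3, 4, 0],
  [0.46, -27, 3, 4, 0],
])

```text
time: 10.92
tool_pos: [619.1, 114.6, 4.8]
tcp_rot: [-3.141, 0.022, 3.095]
contact_force: [-0.2, 0.6, -0.4]
grip_width: 49.6
```

```bash
python3 - <<'E'
from h import *
go(620,114,3,np.pi+CY)
go(589.5,115,3,np.pi+CY)
E
```

```text
t 10.925 pos [619.1 114.6   4.8] F [-0.25  0.56 -0.4 ] -> shift [-0.9 -0.6  1.8] spin 0.2 width 49.6
t 10.925 pos [619.1 114.6   4.8] F [-0.25  0.56 -0.4 ] -> shift [29.6 -1.   1.1] spin 0.2 width 49.6
```

Emit:
carry_out([
  [0.46, 0, -1, 1.8, 0],
  [0.46, 4, -1, 1.8, 0],
  [0.46, 8, -1, 1.8, 0],
  [0.46, 12, -1, 1.8, 0],
  [0.46, 16, -1, 1.8, 0],
  [0.46, 20, -1, 1.8, 0],
  [0.46, 24, -1, 1.8, 0],
  [0.46, 27, -1, 1.8, 0],
  [0.46, 29.5, -1, 1.8, 0],
  [0.46, 29.5, -1, 1.8, 0],
])

```text
time: 12.18
tool_pos: [589.3, 115.0, 2.3]
tcp_rot: [-3.141, 0.022, 3.095]
contact_force: [0.2, -0.6, -0.5]
grip_width: 49.6
```

```bash
python3 - <<'E'
from h import *
go(590.5,115,3,np.pi+CY)
wedge(grab('wrist','wrist5'))
E
```

```text
t 12.175 pos [589.3 115.    2.3] F [ 0.2  -0.58 -0.49] -> shift [-1.2  0.  -0.7] spin 0.2 width 49.6
wedge n 15716 ((555.8094482421875, 107.62265014648438), (40.6766357421875, 109.97314453125), 1.8707109689712524) 
 box [[533.7000122070312, 161.89999389648438], [537.2999877929688, 52.0], [577.9000244140625, 53.29999923706055], [574.2999877929688, 163.1999969482422]] px [271. 202.]
 plane [ 0.016  0.124 10.195]
```

View pics/wrist5.png

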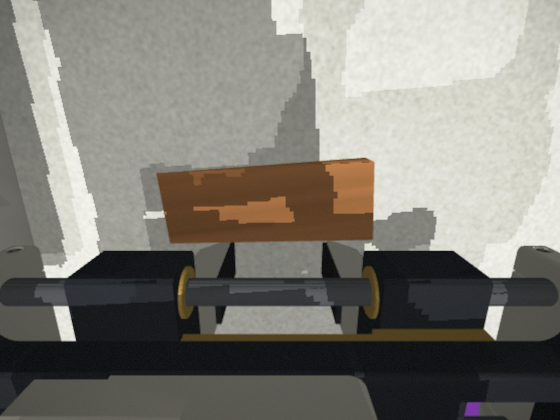

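```bash
cat >> h.py <<'E'
def slices(c,ymin=-20,xr=(500,650)):
    W=cloud(c); im=c['color'].astype(int); R,G,B=im[...,0],im[...,1],im[...,2]
    x,y,z=W[...,0],W[...,1],W[...,2]
    m=(R>G*1.35)&(G>B*1.15)&(R>45)&(z<25)&(z>-8)&(x>xr[0])&(x<xr[1])&(y>ymin)&(y<230)
    m=cv2.morphologyEx(m.astype(np.uint8),cv2.MORPH_OPEN,np.ones((3,3)))>0
    p=W[m]; rows=[]
    for a in np.arange(p[:,1].min()+4,p[:,1].max()-6,5):
        q=p[(p[:,1]>=a)&(p[:,1]<a+5),0]
        if len(q)>20: rows.append((a+2.5,*np.percentile(q,[1,99])))
    r=np.array(rows); print('y ends',np.percentile(p[:,1],[0.3,99.7]).round(1))
    for k,n in((1,'lo'),(2,'hi')):
        f=np.polyfit(r[:,0],r[:,k],1); print(n,'slope dx/dy',f[0].round(4),'x@y=100',np.polyval(f,100).round(1))
    mid=(r[:,1]+r[:,2])/2; f=np.polyfit(r[:,0],mid,1); print('mid slope',f[0].round(4),'x@100',np.polyval(f,100).round(1),'resid',np.std(mid-np.polyval(f,r[:,0])).round(2))
E
python3 - <<'E'
from h import *
for n in ('top0','wrist3','wrist5'): print(n); slices(dict(np.load(n+'.npz')))
go(640,120,90,np.pi+CY)
E
```

```text
top0
y ends [ 50.5 158.7]
lo slope dx/dy -0.1262 x@y=100 555.1
hi slope dx/dy -0.1021 x@y=100 591.6
mid slope -0.1142 x@100 573.3 resid 0.47
wrist3
y ends [ 49.1 158.7]
lo slope dx/dy -0.1047 x@y=100 554.8
hi slope dx/dy -0.1051 x@y=100 593.5
mid slope -0.1049 x@100 574.1 resid 0.04
wrist5
y ends [ 53.4 162. ]
lo slope dx/dy -0.0314 x@y=100 536.0
hi slope dx/dy -0.0293 x@y=100 574.9
mid slope -0.0304 x@100 555.5 resid 0.07
t 12.225 pos [589.4 115.    2.3] F [ 0.41 -0.66  0.31] -> shift [-52.2   7.3 -86.6] spin 0.2 width 49.6
```

Emit:
carry_out([
  [0.46, -6, 0, 0, 0],
  [0.46, -6, 0, -30, 0],
  [0.46, 10, 0, -45, 0],
  [0.46, 50, 1, -45, 0],
  [0.46, 80, 2, -45, 0],
  [0.46, 83, 3, -45, 0],
  [0.46, 83, 3, -25, 0],
  [0.46, 83, 3, -10, 0],
  [0.46, 83, 3, -4, 0],
  [0.46, 83, 3, -4, 0],
])

```text
time: 13.48
tool_pos: [506.8, 121.8, 4.0]
tcp_rot: [-3.141, 0.021, 3.095]
contact_force: [0.8, -0.0, -0.8]
grip_width: 49.9
```

```bash
python3 - <<'E'
from h import *
go(531.6,115,3,np.pi+CY)
c=grab('wrist','wrist6')
E
```

```text
t 13.475 pos [506.8 121.8   4. ] F [ 0.82 -0.01 -0.76] -> shift [-25.1  -5.6   1.5] spin 0.2 width 49.9
```

View pics/wrist6.png

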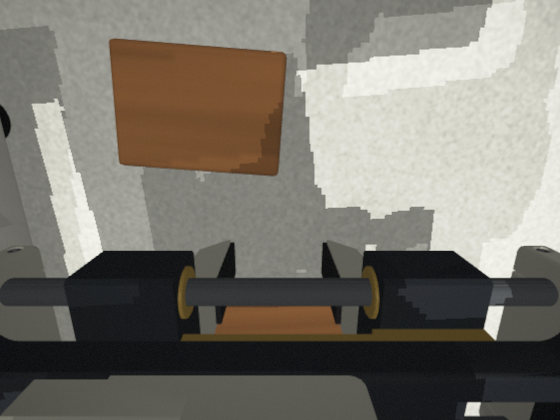

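Emit:
carry_out([
  [0.46, -3, -5, 1, 0],
  [0.46, -7, -6, 1, 0],
  [0.46, -10, -6, 1, 0],
  [0.46, -13, -6, 1, 0],
  [0.46, -16, -6, 1, 0],
  [0.46, -19, -6, 1, 0],
  [0.46, -22, -6, 1, 0],
  [0.46, -24, -6, 1, 0],
  [0.46, -25, -6, 1, 0],
  [0.46, -25, -6, 1, 0],
])

```text
time: 14.78
tool_pos: [531.7, 114.7, 4.0]
tcp_rot: [-3.141, 0.022, 3.095]
contact_force: [-0.5, -0.0, 1.5]
grip_width: 49.3
```

```bash
python3 - <<'E'
from h import *
go(525,115,60,np.pi+CY)
grab('scene','scene7')
E
```

```text
t 14.775 pos [531.7 114.7   4. ] F [-0.52 -0.03  1.46] -> shift [  5.5   0.  -56.2] spin 0.2 width 49.3
```

View pics/scene7.png

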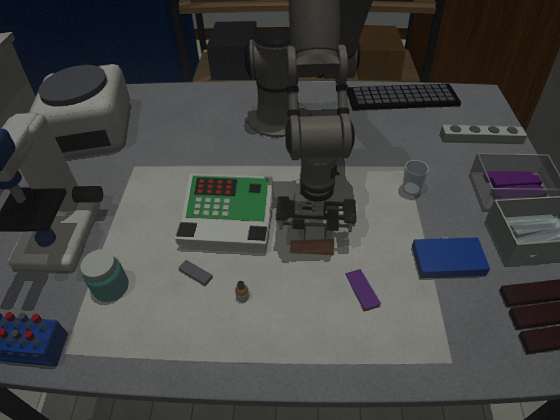

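```bash
python3 - <<'E'
from h import *
for n in('scene0','scene7'):
  print(n);slices(dict(np.load(n+'.npz')));wedge(dict(np.load(n+'.npz')))
E
```

```text
scene0
y ends [ 51.9 158.7]
lo slope dx/dy -0.1097 x@y=100 558.7
hi slope dx/dy -0.1069 x@y=100 594.4
mid slope -0.1083 x@100 576.6 resid 0.66
wedge n 522 ((575.4573364257812, 104.70279693603516), (40.467830657958984, 106.27640533447266), 5.541692733764648) 
 box [[550.2000122070312, 155.60000610351562], [560.4000244140625, 49.900001525878906], [600.7000122070312, 53.79999923706055], [590.5, 159.5]] px [311. 250.]
 plane [-0.012  0.121  8.42 ]
scene7Traceback (most recent call last):
  File "<stdin>", line 3, in <module>
  File "h.py", line 38, in slices
    for a in np.arange(p[:,1].min()+4,p[:,1].max()-6,5):
                       ~~~~~~~~~~^^
    return umr_minimum(a, axis, None, out, keepdims, initial, where)
ValueError: zero-size array to reduction operation minimum which has no identity
```

Emit:
carry_out([
  [0.46, 5, 0, 0, 0],
  [0.46, 6, 0, -30, 0],
  [0.46, 0, 0, -70, 0],
  [0.46, -40, 0, -85, 0],
  [0.46, -80, 0, -85, 0],
  [0.46, -110, 0, -85, 0],
  [0.46, -110, 0, -85, 0],
])

```text
time: 15.7
tool_pos: [640.7, 109.4, 90.9]
tcp_rot: [-3.141, 0.022, 3.095]
contact_force: [-0.3, 0.1, 0.4]
grip_width: 49.2
```

```bash
python3 - <<'E'
from h import *
c=grab('wrist','wrist8');slices(c);wedge(c)
E
```

```text
y ends [ 51.7 159.9]
lo slope dx/dy 0.0469 x@y=100 542.3
hi slope dx/dy 0.0472 x@y=100 580.7
mid slope 0.047 x@100 561.5 resid 0.07
wedge n 7828 ((561.921630859375, 105.6094970703125), (109.31781768798828, 39.45561218261719), 87.3520278930664) 
 box [[539.7000122070312, 51.900001525878906], [579.0999755859375, 50.099998474121094], [584.2000122070312, 159.3000030517578], [544.7000122070312, 161.10000610351562]] px [273. 113.]
 plane [6.0000e-03 1.2700e-01 1.0173e+01]
```

View pics/wrist8.png

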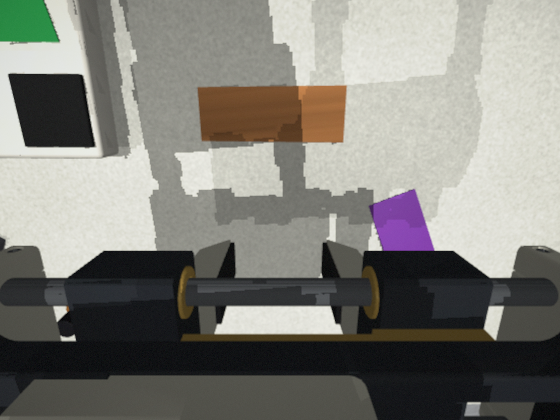

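The wrist view shows the wedge square to the counter at (273,113), with slope 0.047 against a wanted 0.049. It is about 1 mm off the foot line. Next I check the pad in the same view and plan the push from the thick end.

```bash
python3 - <<'E'
from h import *
c=dict(np.load('wrist8.npz')); W=cloud(c); im=c['color'].astype(int)
m=np.zeros(im.shape[:2],bool); m[60:160,5:105]=1
m&=(im.max(-1)<60)&(W[...,2]>30); p=W[m]; print(cv2.minAreaRect(p[:,:2].astype(np.float32)),np.median(p[:,2]))
go(567,185,90,np.pi/2+CY)
E
```

```text
((553.5589599609375, -29.68859100341797), (45.198509216308594, 43.28129577636719), 87.39459991455078) 50.00754212886059
t 15.75 pos [639.2 109.6  90.7] F [ 0.53 -0.45 -0.45] -> shift [75.6 71.9 -0.9] spin 90.2 width 49.4
```

Emit:
carry_out([
  [1, 8, 8, 0, 10],
  [1, 16, 16, 0, 20],
  [1, 25, 24, 0, 30],
  [1, 34, 32, 0, 40],
  [1, 42, 40, 0, 50],
  [1, 50, 48, 0, 60],
  [1, 60, 57, 0, 70],
  [1, 70, 66, 0, 80],
  [1, 77.5, 72, 0, 90.2],
  [1, 77.5, 72, 0, 90.2],
])

```text
time: 17.0
tool_pos: [563.4, 185.5, 89.0]
tcp_rot: [3.123, 0.001, 1.524]
contact_force: [0.6, -0.3, 0.0]
grip_width: -0.0
```

```bash
python3 - <<'E'
from h import *
go(565,185,6,np.pi/2+CY)
E
```

```text
t 17.0 pos [563.4 185.5  89. ] F [ 0.6  -0.26  0.03] -> shift [-0.4  0.1 83.1] spin 0.1 width -0.0
```

Emit:
carry_out([
  [1, 0, 0, 30, 0],
  [1, 0, 0, 60, 0],
  [1, 0, 0, 80, 0],
  [1, 0, 0, 83, 0],
  [1, 0, 0, 83, 0],
])

```text
time: 17.62
tool_pos: [565.1, 185.3, 6.6]
tcp_rot: [3.122, 0.001, 1.525]
contact_force: [0.5, 0.5, -0.6]
grip_width: 0.6
```

```bash
python3 - <<'E'
from h import *
go(561,113,5,np.pi/2+CY)
E
```

```text
t 17.625 pos [565.1 185.3   6.6] F [ 0.51  0.52 -0.63] -> shift [-72.4  -0.8   1.6] spin 0.2 width 0.6
```

Emit:
carry_out([
  [1, -6, 0, 1, 0],
  [1, -12, 0, 1, 0],
  [1, -17, 0, 1, 0],
  [1, -22, 0, 1, 0],
  [1, -27, 0, 1, 0],
  [1, -32, 0, 1, 0],
  [1, -38, 0, 1, 0],
  [1, -44, 0, 1, 0],
  [1, -50, 0, 1, 0],
  [1, -55, 0, 1, 0],
])

```text
time: 18.88
tool_pos: [562.5, 129.9, 5.6]
tcp_rot: [3.122, 0.001, 1.525]
contact_force: [-0.2, 0.7, 0.2]
grip_width: 0.2
```

```bash
python3 - <<'E'
from h import *
go(558.9,70,5,np.pi/2+CY)
c=grab('top','top9');grab('scene','scene9')
cv2.imwrite('pics/crop9.png',cv2.resize(c['color'][120:270,200:400,::-1],None,fx=4,fy=4,interpolation=cv2.INTER_CUBIC))
E
```

```text
t 18.875 pos [562.5 129.9   5.6] F [-0.22  0.66  0.16] -> shift [-60.   -0.9   0.6] spin 0.2 width 0.2
```

View pics/crop9.png

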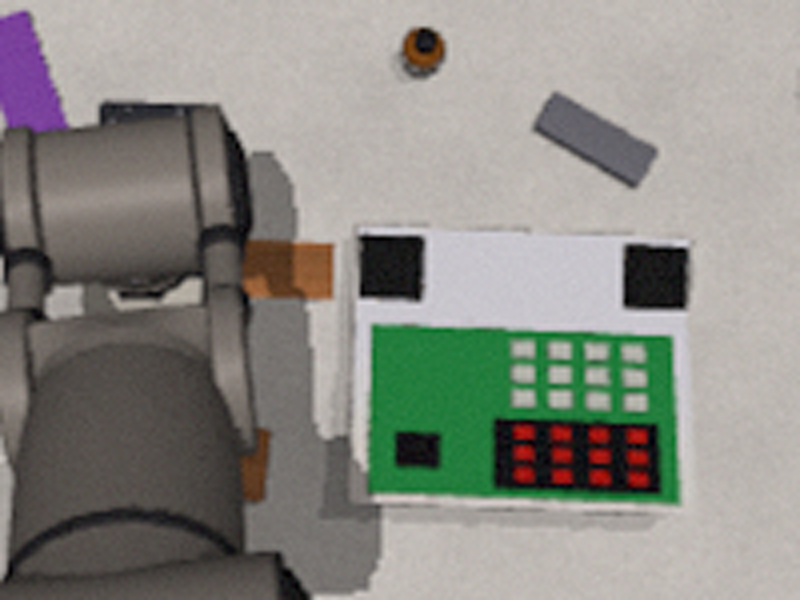

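View pics/scene9.png

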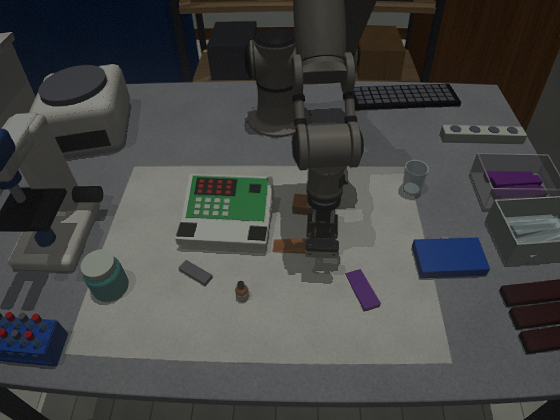

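The wedge (crop 290,270) runs straight towards the pad (392,267), with its thin end just short of the counter side. I keep going, then creep.

Emit:
carry_out([
  [1, -5, 0, 0.5, 0],
  [1, -10, 0, 0.5, 0],
  [1, -15, 0, 0.5, 0],
  [1, -20, 0, 0.5, 0],
  [1, -25, -0.5, 0.5, 0],
  [1, -30, -0.5, 0.5, 0],
  [1, -35, -0.5, 0.5, 0],
  [1, -40, -1, 0.5, 0],
  [1, -45, -1, 0.5, 0],
  [1, -50, -1, 0.5, 0],
])

```text
time: 20.23
tool_pos: [559.2, 79.4, 5.1]
tcp_rot: [3.122, 0.001, 1.525]
contact_force: [-0.8, -0.8, -0.7]
grip_width: 0.6
```

```bash
python3 - <<'E'
from h import *
go(558.9,60,5,np.pi/2+CY)
c=grab('top','top10')
cv2.imwrite('pics/crop10.png',cv2.resize(c['color'][120:270,200:400,::-1],None,fx=4,fy=4,interpolation=cv2.INTER_CUBIC))
E
```

```text
t 20.225 pos [559.2  79.4   5.1] F [-0.8  -0.84 -0.65] -> shift [-19.4   0.6   0.1] spin 0.2 width 0.6
```

View pics/crop10.png

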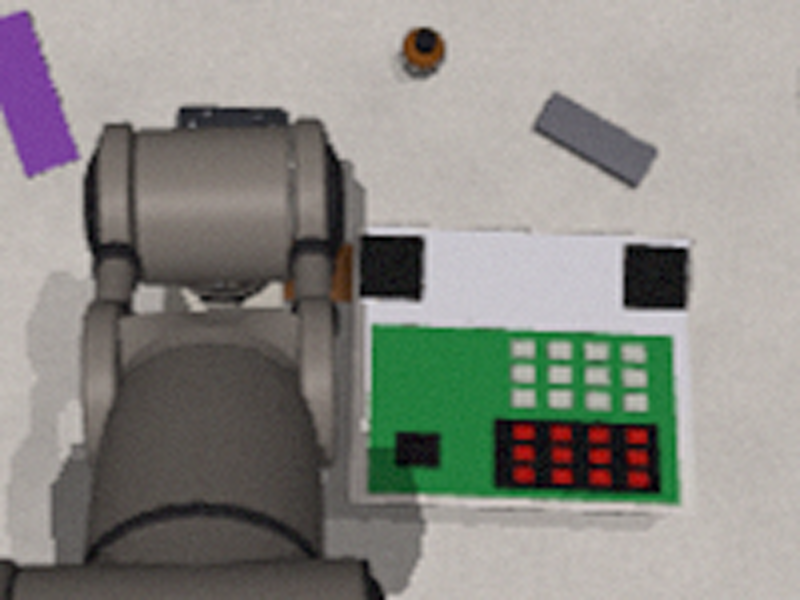

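Emit:
carry_out([
  [1, -3, 0, 0, 0],
  [1, -6, 0, 0, 0],
  [1, -9, 0, 0, 0],
  [1, -12, 0, 0, 0],
  [1, -14, 0.5, 0, 0],
  [1, -16, 0.5, 0, 0],
  [1, -18, 0.5, 0, 0],
])

```text
time: 21.15
tool_pos: [558.9, 60.8, 5.1]
tcp_rot: [3.122, 0.001, 1.524]
contact_force: [-0.1, 0.3, 0.3]
grip_width: 0.9
```

Emit:
carry_out([
  [1, -1, 0, 0, 0],
  [1, -2, 0, 0, 0],
  [1, -2, 0, 0, 0],
])

```text
time: 21.52
tool_pos: [558.8, 58.7, 5.1]
tcp_rot: [3.122, 0.001, 1.524]
contact_force: [0.4, 0.9, 0.9]
grip_width: 0.6
```

Emit:
carry_out([
  [1, -1, 0, 0, 0],
  [1, -2, 0, 0, 0],
  [1, -2, 0, 0, 0],
])

```text
time: 21.9
tool_pos: [558.7, 56.7, 5.1]
tcp_rot: [3.122, 0.001, 1.524]
contact_force: [-0.2, 0.2, -0.1]
grip_width: 0.6
```

Emit:
carry_out([
  [1, -1, 0, 0, 0],
  [1, -1.5, 0, 0, 0],
  [1, -1.5, 0, 0, 0],
])

```text
time: 22.28
tool_pos: [558.6, 55.0, 5.1]
tcp_rot: [3.122, 0.001, 1.524]
contact_force: [0.4, -0.2, -0.8]
grip_width: 0.4
```

Emit:
carry_out([
  [1, -1, 0, 0, 0],
  [1, -1.5, 0, 0, 0],
  [1, -1.5, 0, 0, 0],
])

```text
time: 22.65
tool_pos: [558.6, 53.5, 5.1]
tcp_rot: [3.122, 0.002, 1.524]
contact_force: [0.3, -0.2, -0.2]
grip_width: 0.7
```

Emit:
carry_out([
  [1, -1, 0, 0, 0],
  [1, -1, 0, 0, 0],
])

```text
time: 22.9
tool_pos: [558.5, 52.4, 5.1]
tcp_rot: [3.122, 0.002, 1.524]
contact_force: [-0.4, -0.8, -0.1]
grip_width: 0.4
```

Emit:
carry_out([
  [1, -1, 0, 0, 0],
  [1, -1, 0, 0, 0],
])

```text
time: 23.15
tool_pos: [558.5, 51.3, 5.2]
tcp_rot: [3.122, 0.002, 1.524]
contact_force: [0.1, 0.2, -0.4]
grip_width: 0.2
```

Emit:
carry_out([
  [1, -1, 0, 0, 0],
  [1, -1, 0, 0, 0],
])

```text
time: 23.4
tool_pos: [558.4, 50.2, 5.2]
tcp_rot: [3.122, 0.002, 1.524]
contact_force: [0.1, 0.7, 0.1]
grip_width: 0.6
```

Emit:
carry_out([
  [1, -1, 0, 0, 0],
  [1, -1, 0, 0, 0],
])

```text
time: 23.65
tool_pos: [558.4, 49.1, 5.1]
tcp_rot: [3.122, 0.002, 1.524]
contact_force: [0.9, -0.7, 0.6]
grip_width: 0.5
```

Emit:
carry_out([
  [1, -1, 0, 0, 0],
  [1, -1, 0, 0, 0],
])

```text
time: 23.9
tool_pos: [558.3, 48.0, 5.2]
tcp_rot: [3.122, 0.002, 1.524]
contact_force: [-0.2, -0.3, -0.9]
grip_width: 0.8
```

Emit:
carry_out([
  [1, -1, 0, 0, 0],
  [1, -1, 0, 0, 0],
])

```text
time: 24.15
tool_pos: [558.3, 46.9, 5.2]
tcp_rot: [3.122, 0.002, 1.524]
contact_force: [-0.2, -0.9, -0.5]
grip_width: 0.7
```

```bash
python3 - <<'E'
from h import *
c=grab('top','top11'); c2=grab('scene','scene11')
cv2.imwrite('pics/crop11.png',cv2.resize(c['color'][150:240,230:340,::-1],None,fx=6,fy=6,interpolation=cv2.INTER_CUBIC))
cv2.imwrite('pics/crop11s.png',cv2.resize(c2['color'][180:290,170:380,::-1],None,fx=3.5,fy=3.5,interpolation=cv2.INTER_CUBIC))
print(bot.get_obs()['contact_force'],bot.get_obs()['time'])
E
```

```text
[-0.84364331  0.33872762 -0.70955723] 24.25
```

View pics/crop11.png

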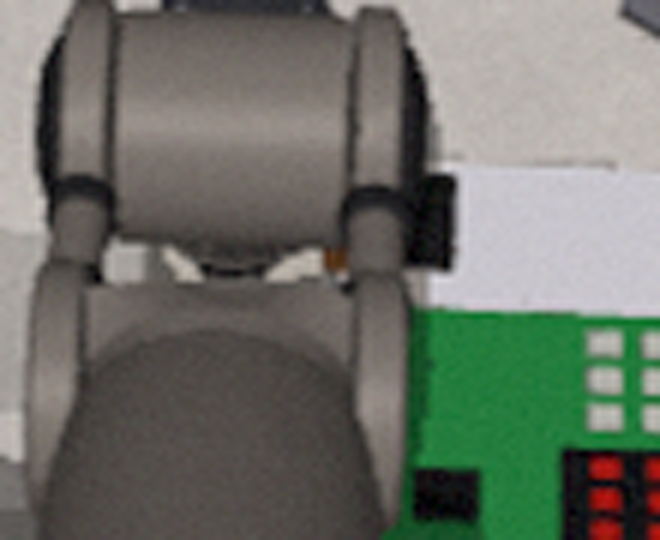

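View pics/crop11s.png

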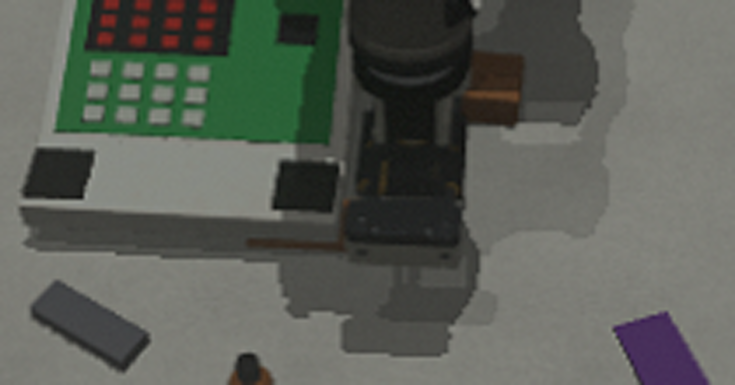

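Emit:
carry_out([
  [1, -1, 0, 0, 0],
  [1, -1, 0, 0, 0],
])

```text
time: 24.5
tool_pos: [558.2, 45.9, 5.2]
tcp_rot: [3.122, 0.002, 1.524]
contact_force: [-0.0, 0.5, -0.3]
grip_width: 0.6
```

Emit:
carry_out([
  [1, -1, 0, 0, 0],
  [1, -1, 0, 0, 0],
])

```text
time: 24.75
tool_pos: [558.2, 44.8, 5.2]
tcp_rot: [3.122, 0.002, 1.524]
contact_force: [-0.2, 0.3, 0.0]
grip_width: 0.5
```

Emit:
carry_out([
  [1, -1, 0, 0, 0],
  [1, -1, 0, 0, 0],
])

```text
time: 25.0
tool_pos: [558.1, 43.8, 5.2]
tcp_rot: [3.122, 0.002, 1.524]
contact_force: [0.2, 1.4, 0.6]
grip_width: 0.5
```

Emit:
carry_out([
  [1, -1, 0, 0, 0],
  [1, -1, 0, 0, 0],
])

```text
time: 25.25
tool_pos: [558.1, 43.1, 5.2]
tcp_rot: [3.122, 0.001, 1.523]
contact_force: [0.4, 3.3, 0.2]
grip_width: 0.5
```

Emit:
carry_out([
  [1, -1, 0, 0, 0],
  [1, -1, 0, 0, 0],
])

```text
time: 25.5
tool_pos: [558.0, 42.5, 5.2]
tcp_rot: [3.122, 0.001, 1.523]
contact_force: [0.6, 5.1, 0.6]
grip_width: 0.4
```

Force rose to 3.3 and then 5 N at y≈43, so the wedge is snug. I back off and check.

Emit:
carry_out([
  [1, 3, 0, 0, 0],
  [1, 12, 0, 0, 0],
  [1, 25, 0, -20, 0],
  [1, 30, 0, -60, 0],
  [1, 30, 0, -90, 0],
  [1, 30, 0, -90, 0],
])

```text
time: 26.25
tool_pos: [559.3, 73.0, 97.6]
tcp_rot: [3.117, 0.001, 1.524]
contact_force: [0.2, -0.2, 0.2]
grip_width: 0.1
```

```bash
python3 - <<'E'
from h import *
c=grab('top','top12'); c2=grab('scene','scene12')
cv2.imwrite('pics/crop12s.png',cv2.resize(c2['color'][180:290,170:380,::-1],None,fx=3.5,fy=3.5,interpolation=cv2.INTER_CUBIC))
for n in('scene0','scene12','top0','top12'):
    c=dict(np.load(n+'.npz')); W=cloud(c); im=c['color'].astype(int);x,y,z=W[...,0],W[...,1],W[...,2]
    dark=(im.max(-1)<65)&(z>40)&(z<58)&(x>510)&(x<590)&(y<15)&(y>-250)
    nl,lab,st,ce=cv2.connectedComponentsWithStats(dark.astype(np.uint8))
    for i in range(1,nl):
        if st[i,4]<80: continue
        pts=W[lab==i]; print(n,' dark',ce[i].round(1),st[i,4],np.array(cv2.minAreaRect(pts[:,:2].astype(np.float32))[0]).round(1),np.mean(pts[:,2]).round(2))
go(554,-29.5,100,np.pi/2+CY)
E
```

```text
scene0  dark [186.5 229.4] 239 [ 545.5 -208.8] 48.31
scene0  dark [257.  232.9] 235 [554.8 -29.4] 48.19
scene12  dark [186.6 229.3] 234 [ 546.2 -208.4] 48.33
scene12  dark [257.4 232.8] 249 [553.8 -27.8] 48.19
top0  dark [297.2 186.1] 228 [553.4 -29. ] 49.38
top0  dark [363.2 188.8] 231 [ 544.6 -209.4] 49.63
top12  dark [297.2 186. ] 229 [553.8 -28.7] 49.01
top12  dark [363.2 188.8] 229 [ 544.  -209.2] 49.21
t 26.35 pos [557.4  72.8  94.8] F [-0.52 -0.74 -0.18] -> shift [-102.4    1.6   -5.1] spin 0.1 width 0.8
```

View pics/crop12s.png

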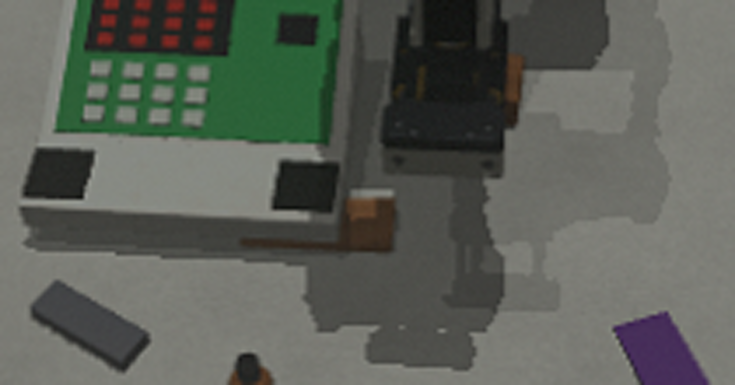

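View pics/top12.png

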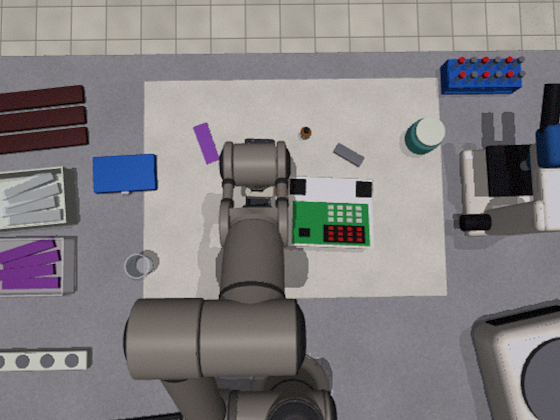

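Emit:
carry_out([
  [1, -25, 1, 0, 0],
  [1, -50, 1, 0, 0],
  [1, -75, 1.5, 0, 0],
  [1, -95, 1.5, 0, 0],
  [1, -102.4, 1.6, 5, 0],
  [1, -102.4, 1.6, 20, 0],
  [1, -102.4, 1.6, 32, 0],
  [1, -102.4, 1.6, 35, 0],
  [1, -102.4, 1.6, 35, 0],
])

```text
time: 27.48
tool_pos: [554.7, -29.1, 59.5]
tcp_rot: [3.123, 0.001, 1.524]
contact_force: [0.5, -0.2, 0.2]
grip_width: 0.4
```

```bash
python3 - <<'E'
from h import *
go(554,-29.5,51.5,np.pi/2+CY)
E
```

```text
t 27.475 pos [554.7 -29.1  59.5] F [ 0.54 -0.2   0.24] -> shift [-0.4 -0.8  8. ] spin 0.2 width 0.4
```

Emit:
carry_out([
  [1, -0.3, -0.8, 3, 0],
  [1, -0.3, -0.8, 6, 0],
  [1, -0.3, -0.8, 8, 0],
  [1, -0.3, -0.8, 8, 0],
])

```text
time: 27.98
tool_pos: [554.0, -29.4, 51.4]
tcp_rot: [3.124, 0.001, 1.524]
contact_force: [0.1, -0.1, -0.2]
grip_width: 0.4
```

Emit:
carry_out([
  [1, 0, 0, 1, 0],
  [1, 0, 0, 1, 0],
])

```text
time: 28.22
tool_pos: [554.0, -29.4, 50.4]
tcp_rot: [3.124, 0.001, 1.524]
contact_force: [0.8, 0.3, 0.8]
grip_width: 0.1
```

Emit:
carry_out([
  [1, 0, 0, 1, 0],
  [1, 0, 0, 1, 0],
])

```text
time: 28.48
tool_pos: [554.0, -29.4, 49.4]
tcp_rot: [3.124, 0.001, 1.524]
contact_force: [-0.8, -0.5, -0.2]
grip_width: 0.4
```

Emit:
carry_out([
  [1, 0, 0, 1, 0],
  [1, 0, 0, 1, 0],
])

```text
time: 28.72
tool_pos: [554.1, -29.4, 49.2]
tcp_rot: [3.123, 0.001, 1.524]
contact_force: [-2.5, 0.3, 7.5]
grip_width: 0.4
```

Emit:
carry_out([
  [1, 0, 0, 0.7, 0],
  [1, 0, 0, 0.7, 0],
])

```text
time: 28.98
tool_pos: [554.1, -29.5, 49.2]
tcp_rot: [3.123, 0.001, 1.524]
contact_force: [-2.1, 0.2, 6.4]
grip_width: 0.5
```

Emit:
carry_out([
  [1, 0, 0, 1, 0],
  [1, 0, 0, 1.6, 0],
  [1, 0, 0, 1.6, 0],
  [1, 0, 0, 1.6, 0],
  [1, 0, 0, 1.6, 0],
])

```text
time: 29.6
tool_pos: [554.1, -29.4, 49.1]
tcp_rot: [3.122, 0.001, 1.524]
contact_force: [-2.8, 0.3, 13.3]
grip_width: 0.2
```

Emit:
carry_out([
  [1, 0, 0, 1.6, 0],
  [1, 0, 0, 1.6, 0],
  [1, 0, 0, 1.6, 0],
  [1, 0, 0, 1.6, 0],
])

```text
time: 30.1
tool_pos: [554.2, -29.4, 49.1]
tcp_rot: [3.121, 0.001, 1.525]
contact_force: [-4.7, 0.5, 13.2]
grip_width: 0.5
```

```bash
python3 - <<'E'
from h import *
c=grab('scene','scene13')
cv2.imwrite('pics/crop13s.png',cv2.resize(c['color'][180:290,170:380,::-1],None,fx=3.5,fy=3.5,interpolation=cv2.INTER_CUBIC))
c=grab('top','top13')
for n in('scene13','top13'):
    c=dict(np.load(n+'.npz')); W=cloud(c); im=c['color'].astype(int);x,y,z=W[...,0],W[...,1],W[...,2]
    dark=(im.max(-1)<65)&(z>40)&(z<58)&(x>510)&(x<590)&(y<15)&(y>-250)
    nl,lab,st,ce=cv2.connectedComponentsWithStats(dark.astype(np.uint8))
    for i in range(1,nl):
        if st[i,4]<80: continue
        pts=W[lab==i]; print(n,' dark',ce[i].round(1),st[i,4],np.array(cv2.minAreaRect(pts[:,:2].astype(np.float32))[0]).round(1),np.mean(pts[:,2]).round(2))
go(554,-29.5,49,np.pi/2+CY)
E
```

```text
scene13  dark [186.6 229.4] 235 [ 545.2 -208.5] 48.31
top13  dark [363.2 188.8] 229 [ 544.4 -209. ] 48.93
t 30.2 pos [554.2 -29.4  49. ] F [-5.12  0.07 13.58] -> shift [-0.1 -0.1  0. ] spin 0.2 width 0.4
```

View pics/crop13s.png

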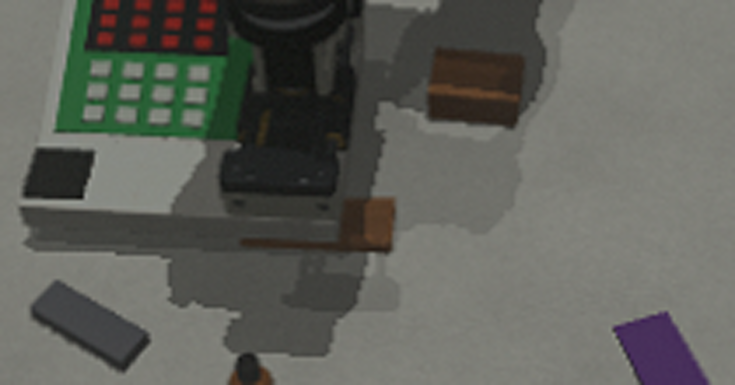

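Firm: 13.4 N at z=49.1, with no dip. I trim off the small sideways load and hold.

Emit:
carry_out([
  [1, 0, -0.5, 1.6, 0],
  [1, 0, -0.5, 1.6, 0],
  [1, 0, -0.5, 1.6, 0],
  [1, 0, -0.5, 1.6, 0],
  [1, 0, -0.5, 1.6, 0],
  [1, 0, -0.5, 1.6, 0],
])

```text
time: 30.95
tool_pos: [554.1, -29.4, 49.1]
tcp_rot: [3.12, 0.002, 1.525]
contact_force: [-3.3, 1.5, 13.5]
grip_width: 0.7
```

```bash
python3 - <<'E'
from h import *
bot.capture('top');o=bot.get_obs();print(o['contact_force'],o['tool_pos'])
bot.capture('top');o=bot.get_obs();print(o['contact_force'],o['tool_pos'])
E
```

```text
[-3.53661022  1.10712257 12.99192747] [554.14173547 -29.42115554  49.09935569]
[-3.64073443  0.96757259 13.46962376] [554.13677473 -29.44945299  49.10437027]
```

Press steady at about 13.3 N, so I'm handing in.

```bash
python3 - <<'E'
from plant import bot
print(bot.close_job())
E
```

```text
the job is handed in; nothing more can be done
None
```

The wedge is snug under the short foot, and I handed the job in at about 31 s while holding roughly 13.3 N on the palm pad.

- **First press:** the pad went down about 8.5 mm under 4–6 N, until the foot met the bench. I pressed to 18.5 N there, then let it up slowly.
- **Wedge:** I squared it up with pushes on its long sides. The first side push went wrong: one finger passed over the thin end and turned the wedge further askew. Two more pushes brought it to within about 1 mm of the foot's line. I then pushed the thick end until the force rose to 3.3 N and last read 5.1 N. That is right at the 5 N that could shove the counter.
- **Last checks:** the held press stayed at z = 49.1 mm with no dip. Pictures after the wedge push put both pads within about 2 mm of their first positions and at level height. During the final hold the counter's other pad also had not moved. The bystanders looked undisturbed in the last pictures.
- **Small disagreements:** the wedge came snug about 10 mm further in than the dip predicted, which suggests a gap nearer 9.5 mm than 8.5 mm. A sideways load of about 3.6 N remained on the tool during the final press, under the 5 N limit.

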